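Pry open the parts box and set its insulators out in a row

TASK

Lever the tight cover of the parts box loose with the pry bar: blade under the cover's lip, bar resting on the fulcrum post. Lay the cover flat, handle up, on the cork pad and put the pry bar back along its grey rubber mat. Then set all the insulator blocks from the box in a straight row on the row mat, each upright on its own outlined place and square with one narrow face flush against the fence, filling the places from the end-stop end with none skipped; leave the screwdriver, tape roll and dropper bottle where they are.

Things in the scene. Friction and masses are not known exactly. Their poses are not given: they have to be found in the camera images.
- box: Parts box on a steel stand, fixed: grey square box 144 x 144 mm outside, walls 4 mm. Origin: on the bench under its centre. Inner floor at z = 34 mm, inside 136 x 136 mm, rim at z = 80 mm. The pry side is its -y side, where the stand carries the fulcrum.
- fulcrum: Fulcrum post on the box's stand, fixed, axes as the box's. Origin: on the bench plane, 112 mm from the box's centre to its -y. On top a round steel rod along x, crest at z = 70 mm above the origin, between two cheeks 24 mm apart that rise to z = 84 mm and are 14 mm long in y.
- cover: Loose aluminium cover, 180 g, held tight by two clips until levered past them; then lifts straight off. Plate 144 (x) x 158 (y: -86 to +72) x 4 mm; origin: plate's underside, over the box's centre (shut: box z = 80 mm, axes as the box's). Plug 133 x 133 x 5 mm below sits in the box's mouth; on a flat surface it stands on it. Black handle 50 (x) x 14 (y) mm at y = -52, z = 4 to 28 mm.
- cover_lip (a point): Middle of the free edge of the cover's overhanging lip, 4 mm inside the edge, on the underside: cover x = 0, y = -82 mm. The lip stands 14 mm out beyond the box's wall on the pry side, its underside 10 mm above the fulcrum's crest when shut.
- clip_l (a joint): Stiff clip over the cover's edge at the box's -x side, 60 mm to -y of the box's centre. rad: 0 = lying over the cover's edge, grows as the rising cover swings it up (friction only, stays where it is left); at about 0.5 to 0.6 it lets the cover past. Each clip holds with about 12 N; raise the lip about 9 mm.
- clip_r (a joint): The same clip at the box's +x side.
- bar: Straight pry bar, 220 g, lying flat: rubber handle 110 x 18 x 16 mm high, steel blade 90 x 14 x 6 mm, undersides flush. Origin: under the middle of the handle. Its x axis points along the blade; the handle reaches from x = -55 to 55 mm, the blade's tip is at x = 145 mm. Starts on its mat.
- barmat: Thin grey rubber mat for the bar, fixed, 60 (x) x 230 (y) x 3 mm. Origin: centre of its underside.
- pad: Cork pad for the cover, fixed, 165 (x) x 190 (y) x 4 mm. Origin: centre of its underside.
- rowmat: Thin black row mat, fixed, 2 mm thick. Origin: on the bench. An aluminium fence, 10 mm thick, top at z = 12 mm, runs along y, its face looking to -x at x = +20 mm; the end stop, as high, crosses the +y end at y = 92 to 102 mm. Four outlined places 48 mm apart along y lie before the fence. Mat from x = -60 to 50 and y = -115 to 115 mm.
- mark1 (a point): Outlined place on the row mat, 30 x 24 mm; this point is where the centre of a block's underside belongs when the block stands on it with a 24 mm face flush against the fence. Axes as the row mat's. First place, next to the end stop.
- mark2 (a point): Outlined place on the row mat, 30 x 24 mm; this point is where the centre of a block's underside belongs when the block stands on it with a 24 mm face flush against the fence. Axes as the row mat's. Second place.
- mark3 (a point): Outlined place on the row mat, 30 x 24 mm; this point is where the centre of a block's underside belongs when the block stands on it with a 24 mm face flush against the fence. Axes as the row mat's. Third place.
- mark4 (a point): Outlined place on the row mat, 30 x 24 mm; this point is where the centre of a block's underside belongs when the block stands on it with a 24 mm face flush against the fence. Axes as the row mat's. Fourth place, farthest from the end stop.
- block1: Moulded brown insulator block: rectangular foot 30 (its x) x 24 (its y) x 16 mm high with a square neck 16 x 16 mm, 20 mm high, on its middle (36 mm in all), 60 g. Origin: centre of its underside, z up. It starts upright somewhere on the box's inner floor, under the cover, or is absent. It is easily taken from above by its neck.
- block2: Moulded brown insulator block: rectangular foot 30 (its x) x 24 (its y) x 16 mm high with a square neck 16 x 16 mm, 20 mm high, on its middle (36 mm in all), 60 g. Origin: centre of its underside, z up. It starts upright somewhere on the box's inner floor, under the cover, or is absent. It is easily taken from above by its neck.
- block3: Moulded brown insulator block: rectangular foot 30 (its x) x 24 (its y) x 16 mm high with a square neck 16 x 16 mm, 20 mm high, on its middle (36 mm in all), 60 g. Origin: centre of its underside, z up. It starts upright somewhere on the box's inner floor, under the cover, or is absent. It is easily taken from above by its neck.
- block4: Moulded brown insulator block: rectangular foot 30 (its x) x 24 (its y) x 16 mm high with a square neck 16 x 16 mm, 20 mm high, on its middle (36 mm in all), 60 g. Origin: centre of its underside, z up. It starts upright somewhere on the box's inner floor, under the cover, or is absent. It is easily taken from above by its neck.
- driver: Bystander: screwdriver lying on the bench. Origin: under it.
- tape: Bystander: roll of tape, 84 mm wide, 22 mm high. Origin: centre of underside.
- drops: Bystander: small clear dropper bottle, 32 mm wide, 70 mm high. Origin: centre of underside.
There are look-alikes about, which are no part of the job. Of the things like the bar, leave any that is turquoise; of the rest the larger one is meant. Of the things shaped like the cover, the aluminium one is meant.

How it is judged:
By the outcome, as a careful person would: the job done as asked, in the order asked, and still so for the second after the job is handed in, with the robot touching nothing.
Of block1, block2, block3, block4 only 3 to 4 are there at a start; the rules pass over those that are not, and their reading is None.
At some moment in a run one of block1, block2, block3, block4 may be knocked a few centimetres aside while the robot is not near it.
It also fails if it takes over 210 s, if anything falls off the work surface, if the arm or the gripper's body presses on something with over 40 N, if the wrist force passes 120 N, or if a joint passes its speed limit or range.

ROBOT

A 6-joint arm with a two-finger parallel gripper is mounted at the origin on the work surface. World frame = base frame: x ahead of the robot, y to its left, z up, the work surface at z = 0. Lengths are in m, angles in rad, forces in N, time in s.
With the tool pointing down it reaches from about 0.35 to 0.85 m from the base axis. Payload 8.1 kg.
Tool frame: the origin (TCP) lies at the very end of the fingers, on their centre line; the grasp point (between the pads) lies arm.grip_depth behind it (arm.grip_depth is the distance from the TCP to the grasp point, in m); z points along the fingers, y is the direction in which the jaws open and shut (so a half turn about z gives the same grasp; the last joint's range is limited). The gripper opens to 85 mm and grips with 20 to 120 N. Pads are 22 mm wide; open, the fingers measure 114 mm over their backs; the gripper's body (76 mm by 85 mm) begins 54 mm behind the grasp point. The pads swing forward as they close: fully open they stand 13 mm farther back than shut.
Start: joints at [-1.222, 0.13, 1.488, -0, 1.523, -0.085], TCP at [0.252, -0.544, 0.199] pointing down, gripper open.
Joint ranges: [-2.96, 2.96], [-0.89, 2.26], [0.02, 2.5], [-1.34, 4.48], [0, 2.73], [-2.66, 2.66]. Speed limits (rad/s): [2.39, 2.39, 2.79, 3.14, 3.14, 3.14].

INTERFACE

Orientations are given as a unit quaternion [w, x, y, z].
In Python, from station import arm, snapshot, get_calibration, find_in, place_of gives the robot as it stands. Calls block until the motion is done:
- arm.move_ptp(position, orientation): joint-space move of the TCP to a pose.
- arm.line_to(position, attitude=None, v=0.15): straight line of the TCP; attitude=None keeps the orientation; v is the mean speed in m/s.
- arm.move_joints(angles): joint-space move.
- arm.command_gripper(opening, f_grip=None): finger opening in m; f_grip is the grip in N (None keeps the last); returns when the fingers have stopped.
- arm.dwell(seconds).
- arm.inverse_kinematics(position, orientation): joint angles nearest the present ones, or None.
- snapshot(name): name is "side" or "top" or "wrist"; returns (picture, depth): 420x560x3 uint8, red, green, blue; 420x560 float32, m along the optical axis (not along the pixel's ray), 0 where there is no reading.
- get_calibration(name): a dict with "camera_matrix" (3x3 intrinsics, pixels), "k1" (the pictures are not rectified: a ray, as slopes to the right and down, at radius r is drawn at 1 + k1 r^2 times it, then the intrinsics apply), "world_to_cam" (4x4, takes a point from world to camera coordinates). Camera axes: x right, y up, looking along -z (the intrinsics and any distortion apply to the point x, -y, -z); pixel columns grow to the right and rows downward; lengths in m; the calibration is good to about 2 mm. A picture is of the moment at which its call begins: read the wrist's pose just before it. get_calibration takes no time and is no camera call; for the wrist camera it gives the pose at the moment of the call.
A pose or a line that the arm cannot do raises arm.MotionError and nothing moves.
- arm.job_done(): hands the job in, once; it reports no verdict.
Trained networks look in the newest picture that a camera, given by its name, has taken for a name from the list of things; names that differ only in an ending like _2 or _b are one class to them, and where a whole thing is asked for, a point or a joint stands for the part that bears it (a point fixed in the world has none). Each returns a list of dicts, best first, with "score" (0 to 1); they miss things now and then, are a little off and sometimes report something else, mostly with a low value. They report only what shows in the picture. A call takes as long as a camera call. They do not tell look-alikes from the thing itself.
- find_in(label, camera): "rect" ([centre column, centre row, width, height] in pixels, round what is visible of it).
- place_of(label, camera): "location" ([row, column] in pixels: a listed point, or the origin of a listed thing).
Readings, each from a call of its own:
- arm.get_time(): time.
- arm.get_joints(): joint angles.
- arm.get_joint_vel(): joint speeds.
- arm.get_tau(): joint torques, N m.
- arm.get_position(): TCP position.
- arm.get_orientation(): TCP orientation.
- arm.get_force(): force on the tool from outside, world axes, zero at the start.
- arm.get_ft_torque(): the same for the moment, N m.
- arm.get_gripper_width(): finger opening in m.
Only numpy, scipy, OpenCV 4.12 (cv2) and the standard library are available. Lean on these libraries where they do the work, as an engineer would, in place of code of your own. Each camera call takes 0.05 s, during which the arm holds its last target. There are 200 camera calls.

## Working session

There is one attempt and no reset: what is moved stays moved. The work goes in short steps, each a Python script; the robot and the scene stay as the last script left them, time stands still between calls to the robot, and variables do not carry over. Pictures are saved under pics/ and viewed, about 12 in all and at most 16, crops included, and the job is handed in when it is done.

```bash
ls; mkdir -p pics; cat > h.py <<'E'
import numpy as np, cv2
from station import arm, snapshot, get_calibration, find_in, place_of
def cal(n):
    c=get_calibration(n); return np.array(c["camera_matrix"]),c["k1"],np.array(c["world_to_cam"])
def ray(n,u,v,c=None):
    K,k1,T=c or cal(n)
    p=cv2.undistortPoints(np.array([[[u,v]]],float),K,np.array([k1,0,0,0.]))[0,0]
    d=T[:3,:3].T@np.array([p[0],-p[1],-1.]); o=-T[:3,:3].T@T[:3,3]
    return o,d   # d has unit depth
def atz(n,u,v,z,c=None):
    o,d=ray(n,u,v,c); return o+d*(z-o[2])/d[2]
def px(n,P,c=None):
    K,k1,T=c or cal(n)
    q=T[:3,:3]@np.array(P)+T[:3,3]; a,b=q[0]/-q[2],-q[1]/-q[2]; s=1+k1*(a*a+b*b)
    return K[0,0]*a*s+K[0,2],K[1,1]*b*s+K[1,2]
def save(n,f,pic): cv2.imwrite("pics/"+f,cv2.cvtColor(pic,cv2.COLOR_RGB2BGR))
def cloud(n,dep,c=None):
    K,k1,T=c or cal(n); h,w=dep.shape
    g=np.stack(np.meshgrid(np.arange(w),np.arange(h)),-1).reshape(-1,1,2).astype(float)
    p=cv2.undistortPoints(g,K,np.array([k1,0,0,0.]))[:,0]
    q=np.c_[p[:,0],-p[:,1],-np.ones(len(p))]*dep.reshape(-1,1)
    return ((q-T[:3,3])@T[:3,:3]).reshape(h,w,3)
def down(yaw):  # tool z down, tool y(jaws) horizontal at angle yaw+90deg ; tool x along yaw
    # R = columns x=(c,s,0), y=(s,-c,0), z=(0,0,-1)
    return [0.0,np.cos(yaw/2),np.sin(yaw/2),0.0]
E
cat > a.py <<'E'
from h import *
print(arm.get_time(),arm.grip_depth,arm.get_position(),arm.get_orientation(),arm.get_gripper_width())
for n in ("top","side"):
    p,d=snapshot(n); save(n,n+"0.png",p); np.save(n+"0.npy",d)
    o,dd=ray(n,280,210); print(n,o.round(3),dd.round(3))
    for l in ("box","fulcrum","cover","cover_lip","bar","barmat","pad","rowmat","mark1","mark2","mark3","mark4","driver","tape","drops"):
        r=place_of(l,n)[:3]; 
        C=cloud(n,d)
        for e in r:
            v,u=e["location"]; P=C[int(min(max(v,0),419)),int(min(max(u,0),559))]
            print(n,l,round(e["score"],2),round(u),round(v),P.round(3))
E
python3 a.py
```

```text
pics
0.0 0.0187 [ 0.25200433 -0.54384799  0.19773069] [-9.10181988e-04  9.76575718e-01  2.15172091e-01 -1.03052682e-04] 0.08538771860108446
top [0.239 0.038 1.671] [ 0.187  0.012 -0.982]
top fulcrum 0.6 244 211 [0.542 0.168 0.082]
top fulcrum 0.58 363 181 [ 0.648 -0.206 -0.001]
top cover 0.8 142 310 [0.251 0.481 0.007]
top cover 0.66 201 214 [0.531 0.293 0.084]
top cover_lip 0.82 228 211 [0.543 0.213 0.082]
top cover_lip 0.78 163 327 [0.202 0.419 0.003]
top cover_lip 0.51 429 244 [ 0.445 -0.405 -0.004]
top bar 0.9 237 301 [0.278 0.194 0.018]
top bar 0.81 308 171 [ 0.68  -0.031  0.018]
top bar 0.61 310 130 [ 0.818 -0.041  0.003]
top barmat 0.98 293 168 [0.689 0.016 0.012]
top barmat 0.57 336 184 [ 0.639 -0.119  0.011]
top pad 0.77 355 245 [ 0.444 -0.171 -0.003]
top rowmat 0.84 352 182 [ 0.647 -0.167  0.003]
top rowmat 0.22 161 233 [0.485 0.422 0.038]
top mark1 0.84 379 179 [ 0.652 -0.253  0.006]
top mark1 0.76 334 184 [ 0.637 -0.113  0.006]
top mark1 0.73 363 184 [ 0.639 -0.206 -0.004]
top mark2 0.84 379 179 [ 0.652 -0.253  0.006]
top mark2 0.76 334 184 [ 0.637 -0.113  0.006]
top mark
[... 1169 characters left out ...]
]
side mark1 0.89 308 263 [ 0.634 -0.115  0.002]
side mark1 0.89 318 286 [ 0.646 -0.209  0.004]
side mark1 0.75 321 300 [ 0.645 -0.258  0.001]
side mark2 0.89 308 263 [ 0.634 -0.115  0.002]
side mark2 0.89 318 286 [ 0.646 -0.209  0.004]
side mark2 0.75 321 300 [ 0.645 -0.258  0.001]
side mark3 0.89 308 263 [ 0.634 -0.115  0.002]
side mark3 0.89 318 286 [ 0.646 -0.209  0.004]
side mark3 0.75 321 300 [ 0.645 -0.258  0.001]
side mark4 0.89 308 263 [ 0.634 -0.115  0.002]
side mark4 0.89 318 286 [ 0.646 -0.209  0.004]
side mark4 0.75 321 300 [ 0.645 -0.258  0.001]
side driver 0.66 297 180 [0.662 0.23  0.022]
side tape 0.85 263 352 [ 0.447 -0.398 -0.002]
side drops 0.48 244 150 [0.488 0.419 0.023]
```

```bash
python3 -c "
import cv2
a=cv2.imread('pics/top0.png')[80:380,90:490];cv2.imwrite('pics/t.png',cv2.resize(a,(800,600),interpolation=cv2.INTER_CUBIC))"
```

```text
(no output)
```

View pics/t.png

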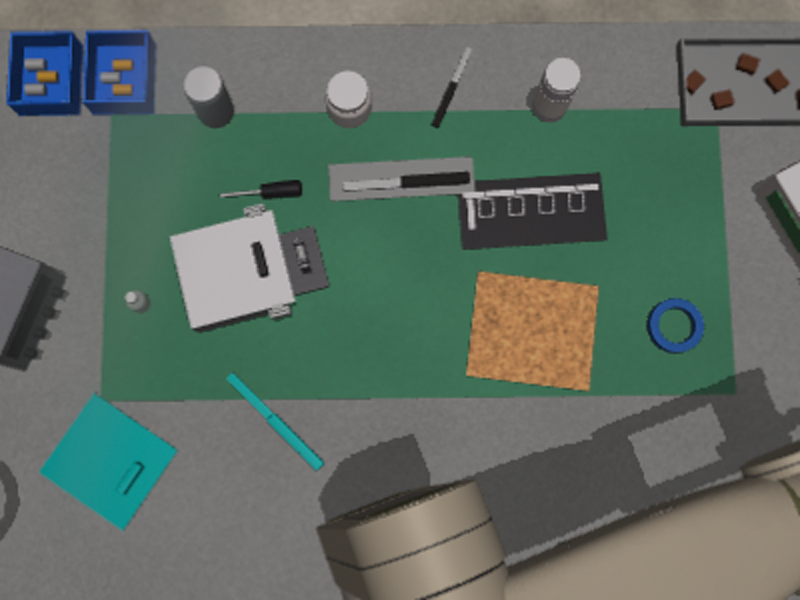

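View pics/side0.png

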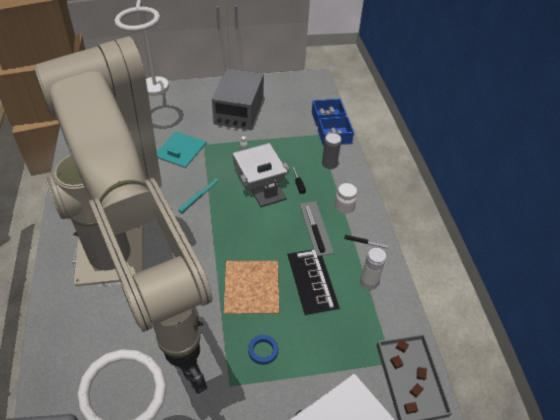

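The top view shows the bar on its grey mat, blade to +y; the box with its fulcrum on the -y side; and the row mat with the fence on its +x side and the end stop at +y. It also shows the cork pad at crop (530,330). The turquoise cover and bar are decoys, and so is the thin black-handled knife. Next I'll take closer wrist views.

```bash
cat > b.py <<'E'
from h import *
def view(name,x,y,z,labs,yaw=np.pi/2):
    arm.move_ptp([x,y,z],down(yaw)); arm.dwell(0.3)
    c=cal("wrist"); p,d=snapshot("wrist"); save("wrist",name+".png",p); np.savez(name+".npz",d=d,K=c[0],k=c[1],T=c[2],p=p)
    o,dd=ray("wrist",280,210,c); print(name,"cam",o.round(3),dd.round(3),arm.get_time(),arm.get_joints())
    C=cloud("wrist",d,c)
    for l in labs:
        for e in place_of(l,"wrist")[:3]:
            v,u=e["location"]; P=C[int(min(max(v,0),419)),int(min(max(u,0),559))]
            print(l,round(e["score"],2),round(u),round(v),P.round(4))
if __name__=="__main__":
    view("w1",0.58,-0.02,0.33,["bar","barmat"])
    view("w2",0.48,0.19,0.33,["cover","cover_lip","fulcrum","box"])
    view("w3",0.56,-0.2,0.33,["rowmat","mark1","pad"])
E
python3 b.py; python3 -c "
import cv2,numpy as np
a=[cv2.imread(f'pics/w{i}.png') for i in(1,2,3)]
a.append(a[0]*0)
m=np.vstack([np.hstack(a[:2]),np.hstack(a[2:])]);cv2.imwrite('pics/m.png',cv2.resize(m,(800,600),interpolation=cv2.INTER_AREA))"
```

```text
w1 cam [0.58  0.063 0.505] [ 0.012 -0.313 -0.95 ] 4.2083 [-1.23333268e-01  6.17658211e-02  1.32493773e+00 -6.10309634e-06
  1.75500473e+00 -1.22837830e-01]
bar 0.61 352 159 [ 0.6787 -0.0254  0.0184]
bar 0.61 442 173 [ 0.8029 -0.0457  0.0116]
barmat 0.61 357 118 [0.684  0.0262 0.008 ]
w2 cam [0.48  0.273 0.505] [ 0.011 -0.313 -0.95 ] 5.5833 [ 2.76005957e-01 -1.12068901e-01  1.49602573e+00 -8.13795697e-05
  1.75788941e+00  2.77377675e-01]
cover 0.66 376 387 [ 0.6474 -0.2084  0.003 ]
cover 0.58 322 77 [0.5286 0.2836 0.0842]
cover_lip 0.73 336 149 [0.5482 0.2073 0.084 ]
fulcrum 0.63 334 162 [0.5531 0.1836 0.0435]
w3 cam [ 0.56  -0.116  0.505] [ 0.013 -0.313 -0.95 ] 7.6083 [-4.28155439e-01  1.00663083e-01  1.28361551e+00  2.21348387e-05
  1.75712190e+00 -4.29144389e-01]
mark1 0.78 335 193 [ 6.421e-01 -2.567e-01  3.000e-04]
mark1 0.72 337 84 [ 0.6383 -0.1119  0.0033]
mark1 0.69 340 160 [ 0.6478 -0.2099  0.0011]
pad 0.79 185 134 [ 0.44   -0.1734  0.003 ]
```

View pics/m.png

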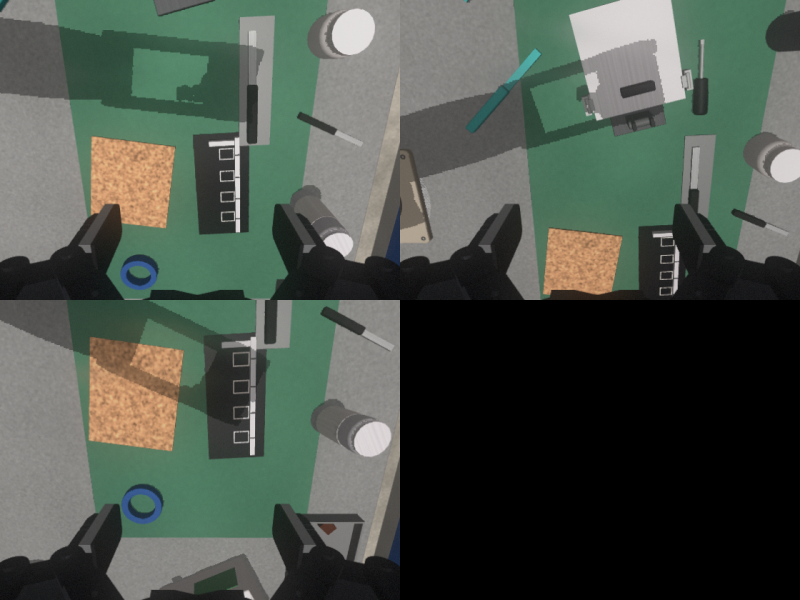

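```bash
cat > m.py <<'E'
from h import *
def load(f):
    a=np.load(f+".npz"); return a["p"],a["d"],(a["K"],float(a["k"]),a["T"])
def ortho(p,c,z,x0,x1,y0,y1,s=0.0005):
    xs=np.arange(x0,x1,s); ys=np.arange(y0,y1,s); X,Y=np.meshgrid(xs,ys,indexing='ij')
    K,k1,T=c; q=np.stack([X,Y,np.full_like(X,z)],-1)@T[:3,:3].T+T[:3,3]
    a=q[...,0]/-q[...,2]; b=q[...,1]/q[...,2]; r=1+k1*(a*a+b*b)
    return cv2.remap(p,(K[0,0]*a*r+K[0,2]).astype(np.float32),(K[1,1]*b*r+K[1,2]).astype(np.float32),cv2.INTER_LINEAR)
def rect(mask,x0,y0,s=0.0005,nth=0):
    mask=cv2.morphologyEx(mask.astype(np.uint8),cv2.MORPH_OPEN,np.ones((5,5)))
    cs=sorted(cv2.findContours(mask,cv2.RETR_EXTERNAL,cv2.CHAIN_APPROX_NONE)[0],key=cv2.contourArea,reverse=True)
    (cy,cx),(w,h),ang=cv2.minAreaRect(cs[nth])   # col=y,row=x
    b=cv2.boxPoints(((cy,cx),(w,h),ang)); e=max([b[1]-b[0],b[2]-b[1]],key=np.linalg.norm)
    th=np.arctan2(e[0],e[1]); th=(th+np.pi/2)%np.pi-np.pi/2   # long-axis slope: dx/dy from +y
    return np.round([x0+cx*s,y0+cy*s,max(w,h)*s,min(w,h)*s],4),round(float(th),4)
if __name__=="__main__":
  for f in ("w1","w3"):
    p,d,c=load(f)
    def hsv(z,*w): return cv2.cvtColor(ortho(p,c,z,*w),cv2.COLOR_RGB2HSV).astype(int)
    w=(0.32,0.56,-0.32,-0.04); h=hsv(.004,*w); print(f,"pad",rect((h[...,0]<25)&(h[...,1]>90)&(h[...,2]>40),w[0],w[2]))
    w=(0.55,0.71,-0.33,-0.05); h=hsv(.002,*w); print(f,"rowmat",rect((h[...,2]<70)&(h[...,1]<90)|((h[...,2]>190)&(h[...,1]<40)),w[0],w[2]))
    h=hsv(.012,*w); print(f,"fence",rect((h[...,2]>175)&(h[...,1]<40),w[0],w[2]))
    w=(0.62,0.75,-0.1,0.16); h=hsv(.019,*w); print(f,"handle",[rect((h[...,2]<75)&(h[...,1]<110),w[0],w[2],nth=i) for i in(0,)])
  p,d,c=load("w1"); w=(0.62,0.75,-0.14,0.16)
  h=cv2.cvtColor(ortho(p,c,.009,*w),cv2.COLOR_RGB2HSV).astype(int);print("blade",rect((h[...,2]>190)&(h[...,1]<40),w[0],w[2]))
  p,d,c=load("w1");w=(0.55,0.75,-0.33,0.15); o1=ortho(p,c,.003,*w,s=.0008)
  p,d,c=load("w3"); o3=ortho(p,c,.002,*w,s=.0008)
  p,d,c=load("w2"); C=cloud("wrist",d,c)
  for n,lo,hi in (("plate",.078,.090),("handle",.1,.115)):
    m=(C[...,2]>lo)&(C[...,2]<hi)&(np.abs(C[...,0]-.54)<.13)&(np.abs(C[...,1]-.26)<.16)
    P=C[m][:,:2]; g=np.zeros((600,640),np.uint8); ij=((P-[.41,.10])/.0005).astype(int)
    ok=(ij>=0).all(1)&(ij[:,0]<600)&(ij[:,1]<640); g[ij[ok,0],ij[ok,1]]=1
    g=cv2.morphologyEx(g,cv2.MORPH_CLOSE,np.ones((7,7))); print(n,m.sum(),np.median(C[m][:,2]).round(4),rect(g,.41,.10))
  o2=ortho(p,c,.07,.48,.64,.08,.24,s=.0004)
  o1=np.vstack([o1,o3]); cv2.imwrite("pics/o1.png",o1[...,::-1]); cv2.imwrite("pics/o2.png",o2[...,::-1]); print(o1.shape,o2.shape)
E
python3 m.py
```

```text
w1 pad (array([ 0.442 , -0.1782,  0.1924,  0.1644]), 1.4358)
w1 rowmat (array([ 0.6183, -0.1824,  0.2315,  0.0875]), -1.553)
w1 fence (array([ 0.6268, -0.0853,  0.0488,  0.0092]), 0.0595)
w1 handle [(array([ 0.6804, -0.029 ,  0.1089,  0.0201]), -1.5196)]
w3 pad (array([ 0.4424, -0.1775,  0.1891,  0.1644]), 1.4345)
w3 rowmat (array([ 0.6177, -0.1832,  0.2293,  0.0829]), -1.5091)
w3 fence (array([ 0.6647, -0.2288,  0.045 ,  0.0088]), -1.5084)
w3 handle [(array([0.6848, 0.0373, 0.2445, 0.1295]), -1.5708)]
blade (array([ 0.6358, -0.086 ,  0.0315,  0.009 ]), 0.0)
plate 20579 0.0837 (array([0.5297, 0.2782, 0.1724, 0.158 ]), 0.245)
handle 682 0.1073 (array([0.5401, 0.2349, 0.0501, 0.0145]), 0.2546)
(500, 600, 3) (401, 400, 3)
```

```bash
python3 -c "
import cv2,numpy as np
a=cv2.imread('pics/o1.png');b=cv2.resize(cv2.imread('pics/o2.png'),(500,500))
b=cv2.resize(cv2.imread('pics/o2.png'),(400,400));a=cv2.resize(a,(480,400))
cv2.imwrite('pics/o.png',np.hstack([a,b])[:, :800] if 0 else cv2.resize(np.hstack([a,b]),(800,364)))
p=cv2.imread('pics/w2.png')[60:240,210:450]; cv2.imwrite('pics/w2c.png',cv2.resize(p,(800,600),interpolation=cv2.INTER_CUBIC))"
```

```text
(no output)
```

View pics/o1.png

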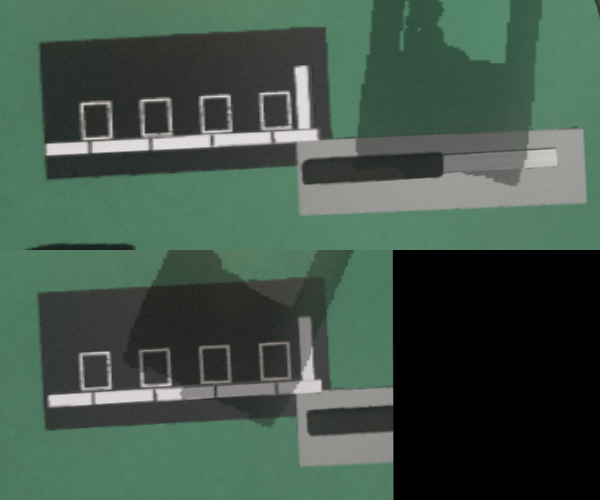

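View pics/w2c.png

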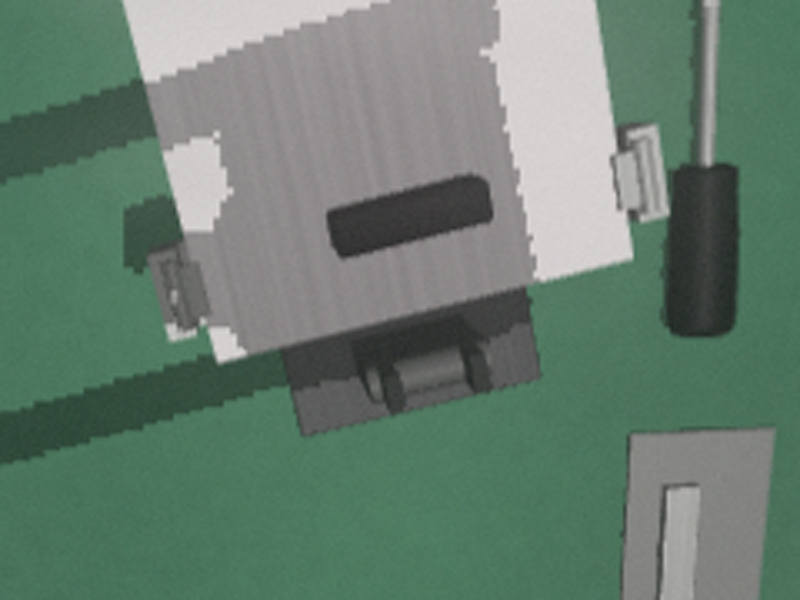

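Measurements agree: mark spacing is 144 mm, the cover handle is 50×14, plate top is 0.084 and the bar tip position is consistent. Before moving I'll check the fulcrum position and reachability, then pick up the bar.

```bash
cat > lev.py <<'E'
from m import *
from scipy.spatial.transform import Rotation as R
BY=0.250; B=np.array([.5273,.2853]); e=np.array([-np.sin(BY),np.cos(BY),0]); Z=np.array([0,0,1.])
F=np.r_[B,0]-.112*e+np.array([0,0,.070])
def quat(th):  # tool x along bar, z perpendicular
    bx=np.cos(th)*e+np.sin(th)*Z; n=-np.sin(th)*e+np.cos(th)*Z
    M=np.c_[bx,np.cross(-n,bx),-n]; q=R.from_matrix(M).as_quat(); return [q[3],q[0],q[1],q[2]],bx,n
def pose(th,L,dz=0.,off=.003): # blade tip L beyond the crest measured along bar, bar underside dz over crest
    q,bx,n=quat(th); return F+dz*Z-(.145-L)*bx+off*n, q
E
python3 - <<'E'
from lev import *
p,d,c=load("w2"); print("rod",atz("wrist",339.6,171.6,.07,c).round(4),"pred F",F.round(4),px("wrist",F,c))
for th in (0,12,24):
    P,q=pose(np.radians(th),.036+.0002*th); print(P.round(3),arm.inverse_kinematics(P,q))
yaw=1.622; u=np.array([np.cos(yaw),np.sin(yaw)]); g=[.6804,-.029]
arm.move_ptp([*g,.12],down(yaw)); arm.command_gripper(.05,60)
c=cal("wrist"); p,d=snapshot("wrist"); w=(.62,.75,-.12,.16)
h=cv2.cvtColor(ortho(p,c,.019,*w),cv2.COLOR_RGB2HSV).astype(int); save("wrist","w4.png",p)
print(rect((h[...,2]<75)&(h[...,1]<110),w[0],w[2]), rect((h[...,2]<75)&(h[...,1]<110),w[0],w[2],nth=1))
E
```

```text
rod [0.5561 0.1772 0.07  ] pred F [0.555  0.1768 0.07  ] (np.float64(338.6632609258191), np.float64(171.9812707852388))
[0.582 0.071 0.073] [ 3.42496998e-02  1.86851495e-01  1.66072103e+00 -4.44089210e-16
  1.29402012e+00 -2.15750300e-01]
[0.581 0.075 0.051] [-0.09336127  0.25934108  1.63722233  0.20342117  1.32149281 -0.40127529]
[0.579 0.083 0.03 ] [-0.20000226  0.36999725  1.59395774  0.38201376  1.38312922 -0.56121342]
(array([0.6848, 0.133 , 0.1295, 0.053 ]), 0.0) (array([ 0.6822, -0.0287,  0.1086,  0.0181]), -1.517)
```

```bash
python3 - <<'E'
from lev import *
yaw=1.624; g=[.6818,-.0288]
arm.line_to([*g,.006],down(yaw),v=.1); print(arm.get_force().round(1))
arm.command_gripper(.0,100); print(arm.get_gripper_width(),arm.get_position().round(4))
arm.line_to([*g,.15],v=.12); arm.dwell(.2); print(arm.get_gripper_width(),arm.get_force().round(2),arm.get_ft_torque().round(3))
L0=.012
P,q=pose(0,L0,dz=.04); arm.move_ptp(P,q); arm.dwell(.2); print(arm.get_time(),arm.get_position().round(4),P.round(4))
c=cal("wrist"); p,d=snapshot("wrist"); save("wrist","w5.png",p); np.savez("w5.npz",d=d,K=c[0],k=c[1],T=c[2],p=p)
tip=F+(.04+.003)*Z+L0*e; print("F px",px("wrist",F,c),"tip px",px("wrist",tip,c))
p,_=snapshot("side"); save("side","s5.png",p)
a=cv2.imread("pics/w5.png"); b=cv2.imread("pics/s5.png")[120:270,200:400]
cv2.imwrite("pics/m5.png",np.vstack([cv2.resize(a[0:280],(800,400)),cv2.resize(b,(267,200),interpolation=cv2.INTER_CUBIC).repeat(1,0) if 0 else cv2.copyMakeBorder(cv2.resize(b,(267,200),interpolation=cv2.INTER_CUBIC),0,0,0,533,cv2.BORDER_CONSTANT)]))
E
```

```text
[ 0.1 -0.6  0.1]
0.00048179288172928777 [ 0.6818 -0.0288  0.006 ]
-0.0002188999698160794 [-0.19 -0.6   0.08] [ 0.037 -0.031 -0.006]
13.5417 [0.5892 0.0472 0.1138] [0.5879 0.0479 0.113 ]
F px (np.float64(273.1347291103913), np.float64(-16.135362591212555)) tip px (np.float64(272.60911084825204), np.float64(-78.96528991076647))
```

View pics/m5.png

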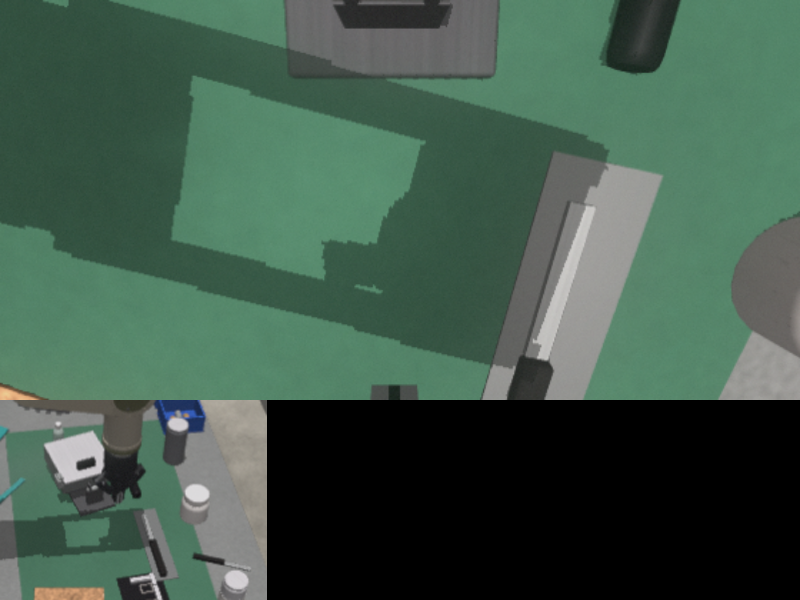

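The grip closed on nothing (width 0). The picture shows the bar still on its mat. I'll find out why.

```bash
python3 - <<'E'
from lev import *
arm.move_ptp([.6818,-.0788,.16],down(1.624)); arm.command_gripper(.05,60); arm.dwell(.2)
c=cal("wrist"); p,d=snapshot("wrist"); save("wrist","w6.png",p); np.savez("w6.npz",d=d,K=c[0],k=c[1],T=c[2],p=p); w=(.62,.75,-.12,.16)
C=cloud("wrist",d,c)
h=cv2.cvtColor(ortho(p,c,.019,*w),cv2.COLOR_RGB2HSV).astype(int); m=(h[...,2]<75)&(h[...,1]<110)
for i in range(3): print(rect(m,w[0],w[2],nth=i))
for u,v in ((.6818,-.0288),(.6818,.0),(.70,-.02),(.7,.08),(.6755,.08),(.74,.0)):
    a,b=px("wrist",[u,v,.015],c); print(u,v,round(a),round(b),C[int(b),int(a)].round(4) if 0<=b<420 and 0<=a<560 else None)
E
cp pics/w6.png pics/v6.png
```

```text
(array([0.6848, 0.112 , 0.1295, 0.095 ]), 0.0)
(array([ 0.6824, -0.0314,  0.1054,  0.0182]), -1.5109)
(array([ 0.6733, -0.1043,  0.0322,  0.0186]), -1.5308)
0.6818 -0.0288 279 129 [ 0.6809 -0.0284  0.0185]
0.6818 0.0 281 93 [6.81e-01 2.00e-04 1.79e-02]
0.7 -0.02 301 120 [ 0.7006 -0.0205  0.0029]
0.7 0.08 311 -16 None
0.6755 0.08 279 -18 None
0.74 0.0 352 97 [ 7.423e-01 -1.000e-04  3.000e-04]
```

View pics/v6.png

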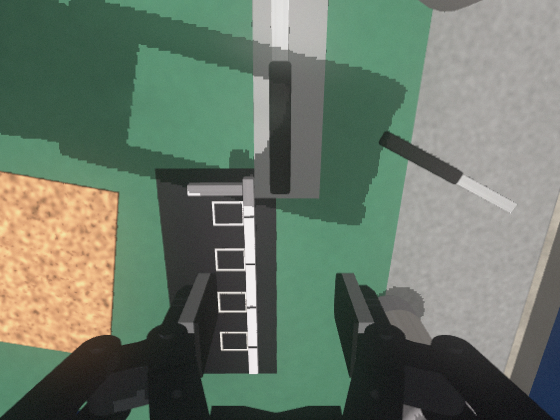

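```bash
python3 - <<'E'
from lev import *
for f,t in(("w6",(.6818,-.0788,.16)),("w5",(.5892,.0472,.1138))):
    p,d,c=load(f); C=cloud("wrist",d,c); print("TCP px",px("wrist",t,c))
    for r in (272,276,280,285,290,300,320):
        row=C[r]; k=row[:,2]>t[2]-.03
        us=np.where(k&(np.abs(np.arange(560)-277)<90))[0]
        if len(us): print(f,r,us.min(),us.max(),(row[us][[0,-1]]-t).round(4).tolist())
print(arm.get_position(),arm.get_orientation(),down(1.624))
E
```

```text
TCP px (np.float64(276.3565465137001), np.float64(257.89539415935883))
w6 272 284 334 [[-0.0049, 0.0834, 0.1748], [-0.0049, 0.0834, 0.1748]]
w6 276 192 354 [[-0.0049, 0.0834, 0.1748], [0.0301, 0.0138, 0.0422]]
w6 280 195 356 [[-0.0326, 0.0102, 0.0448], [0.0305, 0.0134, 0.0446]]
w6 285 188 366 [[-0.036, 0.0063, 0.0421], [0.0354, 0.01, 0.0422]]
w6 290 188 366 [[-0.0351, 0.0065, 0.0464], [0.0345, 0.01, 0.0462]]
w6 300 188 366 [[-0.032, 0.0107, 0.0601], [0.0327, 0.0102, 0.0538]]
w6 320 188 366 [[-0.0294, 0.0107, 0.0717], [0.028, 0.0139, 0.0722]]
TCP px (np.float64(276.044680251032), np.float64(258.0605977741991))
w5 272 260 291 [[-0.0095, 0.0101, 0.0383], [0.0027, 0.0135, 0.0389]]
w5 276 195 292 [[-0.0212, 0.081, 0.1747], [0.003, 0.0135, 0.0422]]
w5 280 259 292 [[-0.0097, 0.0106, 0.0459], [0.003, 0.013, 0.0446]]
w5 285 244 307 [[-0.0147, 0.0052, 0.0427], [0.0099, 0.011, 0.042]]
w5 290 241 310 [[-0.0155, 0.0045, 0.0457], [0.0108, 0.0111, 0.0458]]
w5 300 240 311 [[-0.0152, 0.0041, 0.0522], [0.0105, 0.011, 0.0529]]
w5 320 236 315 [[-0.0156, 0.0053, 0.0667], [0.0105, 0.0114, 0.0662]]
[ 0.6817491  -0.07880268  0.1599479 ] [-4.96279179e-05  6.88056739e-01  7.25656888e-01 -3.50502423e-05] [0.0, np.float64(0.6880484805723165), np.float64(0.7256647217428491), 0.0]
```

The picture and depth show the closed fingertips about 37 mm behind the reported TCP. I'll confirm by touching the bench gently.

```bash
python3 - <<'E'
from lev import *
arm.command_gripper(0,60)
arm.move_ptp([.60,.03,.06],down(1.624)); arm.line_to([.60,.03,.012],v=.1); arm.dwell(.2); f0=arm.get_force(); print(f0.round(2))
z=.012
while z>-.045:
    z-=.002
    try: arm.line_to([.60,.03,z],v=.05)
    except arm.MotionError as ex: print("err",ex,z); break
    arm.dwell(.1); f=arm.get_force()-f0
    if abs(f[2])>2: print("touch",z,arm.get_position().round(4),f.round(2)); break
arm.line_to([.60,.03,.05],v=.1)
print(arm.get_time())
E
```

```text
[ 0.26  0.38 -0.35]
touch -0.034000000000000016 [ 0.6004  0.03   -0.0324] [-6.43  0.54 12.87]
26.25
```

Contact came at reported z ≈ -0.0325, so the real fingertips are 32 mm behind the reported TCP. I'll add that offset everywhere and retry the bar.

```bash
sed -i 's/off=.003)/off=.004-.032)/' lev.py; echo 'D=.032' >> h.py; python3 - <<'E'
from lev import *
yaw=1.626; g=[.6816,-.0300]
arm.move_ptp([*g,.06],down(yaw)); arm.command_gripper(.05,60)
arm.line_to([*g,.007-D],v=.1); print(arm.get_force().round(1))
arm.command_gripper(.0,110); print(arm.get_gripper_width(),arm.get_position().round(4))
if arm.get_gripper_width()<.012: raise SystemExit("missed")
arm.line_to([*g,.11],v=.12); arm.dwell(.2); print(arm.get_gripper_width(),arm.get_force().round(2),arm.get_ft_torque().round(3))
P,q=pose(0,.012,dz=.04); arm.move_ptp(P,q); arm.dwell(.3); print(arm.get_time(),arm.get_position().round(4),P.round(4))
c=cal("wrist"); p,d=snapshot("wrist"); save("wrist","w7.png",p); np.savez("w7.npz",d=d,K=c[0],k=c[1],T=c[2],p=p)
tip=F+(.04+.006)*Z+.012*e; print("F px",px("wrist",F,c),"tip px",px("wrist",tip,c))
E
cp pics/w7.png pics/v7.png
```

```text
[ 0.6  0.5 -0.3]
0.014620060907343618 [ 0.6825 -0.0301 -0.0235]
0.014744879745666392 [ 0.95  0.59 -3.28] [ 0.022 -0.06   0.023]
31.025 [0.5888 0.0473 0.0823] [0.5879 0.0479 0.082 ]
F px (np.float64(273.7294442352166), np.float64(-34.576349416340946)) tip px (np.float64(273.1648938724895), np.float64(-125.17431016814717))
```

View pics/v7.png

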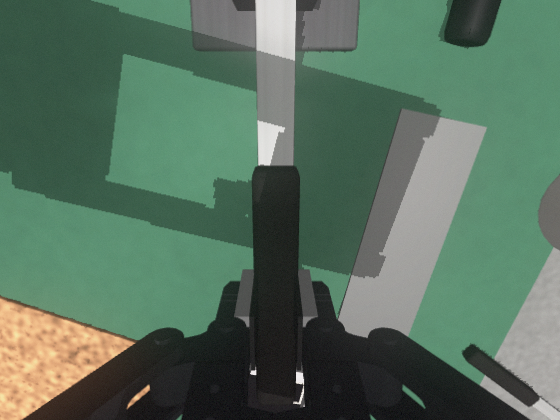

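```bash
python3 - <<'E'
from lev import *
p,d,c=load("w7"); C=cloud("wrist",d,c); s=np.array([e[1],-e[0],0])
for r in range(5,290,25):
    row=C[r]; k=(np.abs(np.arange(560)-277)<32)&(row[:,2]>.07)&(d[r]>0)
    if k.sum()<5: continue
    q=row[k]-F; print(r,"along",np.median(q@e).round(4),"lat",((q@s).min().round(4),(q@s).max().round(4)),"z",(np.median(q[:,2])+.07).round(4))
g=(C[...,2]>.02)&(np.arange(560)[None]>200)&(np.arange(560)[None]<345)&(np.arange(420)[:,None]<60)
E
```

```text
5 along -0.0236 lat (np.float64(-0.0063), np.float64(0.0073)) z 0.1142
30 along -0.0314 lat (np.float64(-0.0062), np.float64(0.0073)) z 0.1145
55 along -0.0394 lat (np.float64(-0.0063), np.float64(0.0071)) z 0.1144
80 along -0.0478 lat (np.float64(-0.0065), np.float64(0.0073)) z 0.1144
105 along -0.0565 lat (np.float64(-0.0062), np.float64(0.0074)) z 0.1143
130 along -0.0656 lat (np.float64(-0.0064), np.float64(0.0071)) z 0.1142
155 along -0.075 lat (np.float64(-0.0062), np.float64(0.0073)) z 0.1145
180 along -0.0825 lat (np.float64(-0.0082), np.float64(0.0093)) z 0.1241
205 along -0.092 lat (np.float64(-0.0085), np.float64(0.0089)) z 0.1242
230 along -0.1021 lat (np.float64(-0.0083), np.float64(0.0093)) z 0.1241
255 along -0.1126 lat (np.float64(-0.0085), np.float64(0.0089)) z 0.124
280 along -0.1231 lat (np.float64(-0.0111), np.float64(0.0131)) z 0.125
```

The bar is held level and aligned (lateral +0.5 mm, tip as expected). Now insert and lever in force-watched steps.

```bash
sed -i 's/off=.004-.032)/off=-.0262)/' lev.py; python3 - <<'E'
from lev import *
def go(th,L,dz,v=.05):
    P,q=pose(np.radians(th),L,dz); arm.line_to(P,q,v=v); f=arm.get_force(); print(th,round(L,4),dz,"F",f.round(1),"T",arm.get_ft_torque().round(2),"err",(arm.get_position()-P).round(4),flush=True); return np.linalg.norm(f)
f=go(0,.012,.010)
f=go(0,.012,.002); assert f<15
for L in (.02,.028,.036):
    f=go(0,L,.002); assert f<15
for th in (4,7,10,13,16,19,22):
    t=np.radians(th); f=go(th,(.036+.006*np.sin(t))/np.cos(t),.0005,.04)
    if f>60: print("STOP"); break
arm.dwell(.2); print(arm.get_time(),arm.get_gripper_width(),arm.get_force().round(1))
for n in("side",):
    p,d=snapshot(n); save(n,"s8.png",p)
c=cal("wrist"); p,d=snapshot("wrist"); save("wrist","w8.png",p)
a=cv2.imread("pics/s8.png")[130:220,210:330]; b=cv2.imread("pics/w8.png")
cv2.imwrite("pics/v8.png",np.hstack([cv2.resize(a,(400,300),interpolation=cv2.INTER_CUBIC),cv2.resize(b,(400,300))]))
E
```

```text
0 0.012 0.01 F [ 0.1 -1.1 -1.8] T [-0.09  0.   -0.02] err [0.0001 0.     0.    ]
0 0.012 0.002 F [ 0.2  0.5 -1.6] T [-0.09  0.01 -0.03] err [-0.0005  0.     -0.0006]
0 0.02 0.002 F [ 0.2 -0.8 -2.8] T [-0.1   0.01 -0.01] err [0.     0.0005 0.0002]
0 0.028 0.002 F [ 0.2  0.3 -2.5] T [-0.02 -0.01  0.04] err [-0.0001  0.0004  0.    ]
0 0.036 0.002 F [-1.1 -0.1 -1.8] T [-0.01 -0.07  0.01] err [-0.0001  0.0003 -0.    ]
4 0.0365 0.0005 F [-0.6  0.  -2.9] T [-0.1   0.   -0.02] err [-0.0002 -0.0007 -0.0003]
7 0.037 0.0005 F [-1.3 -0.8 -2.7] T [-0.25  0.02  0.09] err [-0.0002 -0.0003 -0.0001]
10 0.0376 0.0005 F [-0.5  1.5  2.6] T [-0.04  0.01  0.09] err [0.0005 0.     0.0008]
13 0.0383 0.0005 F [-0.4 -3.4  4. ] T [-0.68 -0.03  0.13] err [ 0.0008 -0.0006  0.0007]
16 0.0392 0.0005 F [ 0.6 -6.7  4.5] T [-1.32 -0.14  0.13] err [ 0.001  -0.0014  0.0005]
19 0.0401 0.0005 F [ 1.6 -4.3 -2.5] T [-0.89 -0.3  -0.11] err [-0.     -0.0009 -0.0006]
22 0.0413 0.0005 F [ 1.2  1.  -0.8] T [-0.04 -0.19 -0.3 ] err [-0.0001  0.0005 -0.0001]
35.4083 0.014555168547399185 [ 0.9  0.5 -2. ]
```

View pics/v8.png

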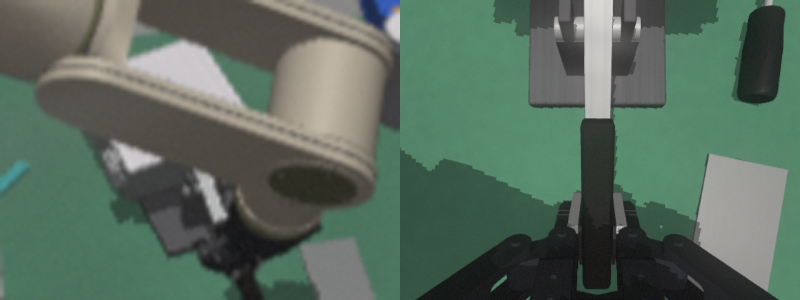

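The force peaked around 16° and then fell to zero, so the cover has released. Next: lower, withdraw and return the bar.

```bash
python3 - <<'E'
from lev import *
def go(th,L,dz,v=.06):
    P,q=pose(np.radians(th),L,dz); arm.line_to(P,q,v=v); print(th,round(L,4),"F",arm.get_force().round(1),flush=True)
go(12,.038,.001); go(3,.036,.001); go(2,.010,.002); go(0,.006,.03); go(0,.0,.07,.15)
yaw=1.622; u=np.array([np.cos(yaw),np.sin(yaw)]); o=np.array([.6872,.0236])-.045*u
arm.move_ptp([*o,.06],down(yaw)); 
for z in(-.015,-.020,-.0228,-.024):
    arm.line_to([*o,z],v=.06 if z<-.016 else .12); f=arm.get_force(); print(z,f.round(1))
    if f[2]>2: break
arm.command_gripper(.05); arm.line_to([*o,.10],v=.15)
import b; b.view("w9",.52,.17,.24,["cover","cover_lip","clip_l","clip_r","bar"],yaw=np.pi/2+.25)
E
cp pics/w9.png pics/v9.png
```

```text
12 0.038 F [-0.2  1.  -2.8]
3 0.036 F [-0.2  0.3 -2.9]
2 0.01 F [ 0.8  0.2 -2.4]
0 0.006 F [ 0.4 -0.5 -3.7]
0 0.0 F [-0.1  0.7 -2.5]
-0.015 [-0.   0.  -2.9]
-0.02 [-0.4  0.4 -1.4]
-0.0228 [ 0.6 -0.4 -2.1]
-0.024 [-1.7  0.4  1.2]
w9 cam [0.5   0.25  0.414] [ 0.088 -0.3   -0.95 ] 43.1417 [ 2.21332877e-01 -2.56984168e-02  1.57612961e+00  4.23960986e-07
  1.59203672e+00 -2.77879886e-02]
cover 0.84 318 55 [0.5263 0.2829 0.0838]Traceback (most recent call last):
  File "<stdin>", line 11, in <module>
  File "b.py", line 8, in view
    for e in place_of(l,"wrist")[:3]:
             ~~~~~~~~^^^^^^^^^^^
ValueError: it knows: bar, barmat, block, box, cover, cover_lip, driver, drops, fulcrum, mark, pad, rowmat, tape
```

View pics/v9.png

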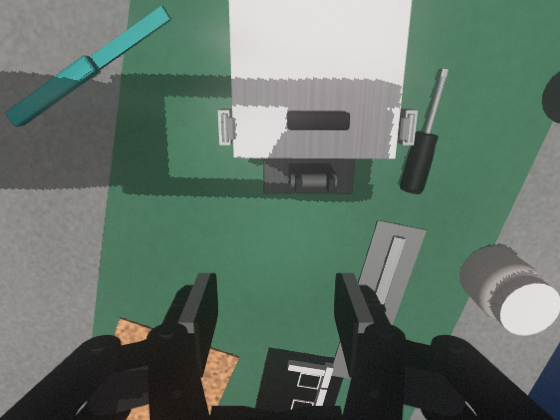

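```bash
python3 - <<'E'
from lev import *
p,d,c=load("w9"); C=cloud("wrist",d,c)
m=(C[...,2]>.1)&(C[...,2]<.115)&(np.abs(C[...,0]-.54)<.06)&(np.abs(C[...,1]-.235)<.05)
P=C[m][:,:2].astype(np.float32); (x,y),wh,a=cv2.minAreaRect(P); hz=np.median(C[m][:,2]); print("handle",x,y,wh,a,hz)
m=(C[...,2]>.08)&(C[...,2]<.088)&(np.abs(C[...,0]-.53)<.09)&(np.abs(C[...,1]-.26)<.1)
A=np.c_[C[m][:,:2],np.ones(m.sum())]; print("plate plane",np.linalg.lstsq(A,C[m][:,2],rcond=None)[0].round(4))
assert abs(x-.5401)<.004 and abs(y-.2349)<.004
h=[(x+.5401)/2,(y+.2349)/2]; z=hz-.019-D
arm.command_gripper(.04,110); arm.move_ptp([*h,z+.06],down(.25)); arm.line_to([*h,z],v=.1); print("F",arm.get_force().round(1))
arm.command_gripper(0,110); w=arm.get_gripper_width(); print("w",w)
if w<.008: raise SystemExit("missed")
q=np.array(arm.get_position()); arm.line_to([q[0],q[1],q[2]+.03],v=.08); print("F",arm.get_force().round(1),arm.get_gripper_width())
arm.line_to([*q[:2],q[2]+.09],v=.12)
t=[.4352,-.2295]; arm.move_ptp([*t,q[2]],down(-.136))
for dz in(-.05,-.066,-.069,-.071,-.073):
    arm.line_to([*t,q[2]+dz],v=.1 if dz>-.06 else .04); f=arm.get_force(); print(dz,f.round(1))
    if f[2]>2: break
arm.command_gripper(.04); arm.line_to([*t,q[2]+.03],v=.12); print(arm.get_time())
E
```

```text
handle 0.5390955805778503 0.23408706486225128 (0.05006962642073631, 0.01403456274420023) 14.029834747314453 0.10740109038648582
plate plane [0.0004 0.0019 0.083 ]
F [0.4 0.2 0.9]
w 0.01147625987589253
F [-0.4 -0.2 -2. ] 0.01122940625187432
-0.05 [-0.1 -0.2 -1.3]
-0.066 [-0.2  0.8 -1.4]
-0.069 [1.7 1.2 3. ]
51.875
```

```bash
python3 - <<'E'
from lev import *
import b
b.view("w10",.54,-.17,.27,["cover","mark"])
t=B-.03*e[:2]; b.view("w11",t[0],t[1],.22,["block"],yaw=np.pi/2+.25)
a=[cv2.resize(cv2.imread(f"pics/w{i}.png"),(400,300),interpolation=cv2.INTER_AREA) for i in(10,11)]; cv2.imwrite("pics/v10.png",np.hstack(a))
E
```

```text
w10 cam [ 0.539 -0.087  0.444] [ 0.012 -0.312 -0.95 ] 53.575 [-3.95860488e-01  1.98959545e-02  1.47606168e+00 -1.16491444e-05
  1.64594317e+00 -3.95332732e-01]
cover 0.67 195 168 [ 0.4434 -0.1767  0.012 ]
mark 0.87 361 150 [ 0.6394 -0.1574  0.0024]
mark 0.65 357 229 [ 0.6432 -0.2586 -0.    ]
mark 0.57 359 108 [ 0.6351 -0.1094  0.0015]
w11 cam [0.514 0.337 0.395] [ 0.089 -0.3   -0.95 ] 55.6083 [ 3.59465112e-01  1.03239657e-01  1.47893821e+00 -3.15374489e-05
  1.55937448e+00  1.10326788e-01]
block 0.89 309 119 [0.5483 0.3186 0.0707]
block 0.82 244 175 [0.5047 0.2575 0.0699]
block 0.8 247 119 [0.4972 0.3065 0.0698]
```

View pics/v10.png

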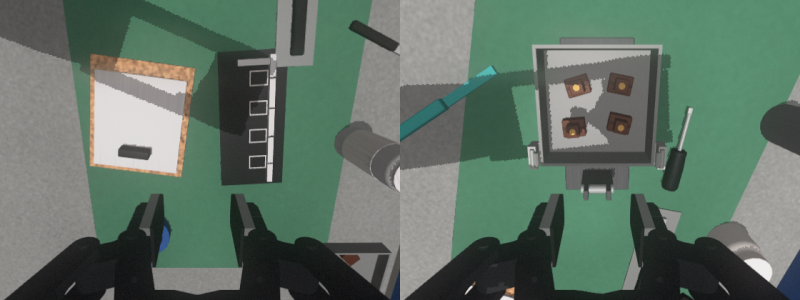

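The cover lies flat on the pad with its handle up, and four blocks show in the box. I'll measure block poses and marks.

```bash
cat > bl.py <<'E'
from lev import *
def neck_blocks(C,d,zt=.070,zf=.050,cen=B,rad=.064):
    dx=C[...,:2]-cen; bx=dx@np.array([np.cos(BY),np.sin(BY)]); by=dx@e[:2]
    inb=(d>0)&(np.abs(bx)<rad)&(np.abs(by)<rad)
    m=(inb&(C[...,2]>zt-.008)&(C[...,2]<zt+.008)).astype(np.uint8); n,lab,st,_=cv2.connectedComponentsWithStats(m); out=[]
    for i in range(1,n):
        if st[i,4]<40: continue
        P=C[lab==i]; (x,y),wh,_=cv2.minAreaRect(P[:,:2].astype(np.float32))
        r=np.hypot(C[...,0]-x,C[...,1]-y); f=inb&(r<.0205)&(C[...,2]>zf-.006)
        Q=C[f][:,:2].astype(np.float32); (fx,fy),fwh,_=cv2.minAreaRect(Q); bp=cv2.boxPoints(cv2.minAreaRect(Q))
        ed=max([bp[1]-bp[0],bp[2]-bp[1]],key=np.linalg.norm); th=(np.arctan2(ed[1],ed[0])+np.pi/2)%np.pi-np.pi/2
        bxy=[float((np.array([x,y])-cen)@np.array([np.cos(BY),np.sin(BY)])),float((np.array([x,y])-cen)@e[:2])]
        out.append(dict(x=x,y=y,z=float(np.median(P[:,2])),yaw=float(th),neck=np.round(wh,4),foot=np.round(fwh,4),fc=np.round([fx,fy],4),box=np.round(bxy,4)))
    return out
E
python3 - <<'E'
from bl import *
p,d,c=load("w11")
for o in neck_blocks(cloud("wrist",d,c),d): print({k:(round(v,4) if isinstance(v,float) else v) for k,v in o.items()})
p,d,c=load("w10"); w=(.60,.68,-.29,-.05); o=ortho(p,c,.002,*w,s=.00025); h=cv2.cvtColor(o,cv2.COLOR_RGB2GRAY)
bg=cv2.blur(h,(161,161)); m=((h>90)&(h>bg*1.25)).astype(np.uint8)
for k in cv2.findContours(m,cv2.RETR_LIST,cv2.CHAIN_APPROX_NONE)[0]:
    (cy,cx),(a,b_),ang=cv2.minAreaRect(k); a,b_=sorted((a*.00025,b_*.00025))
    if .015<a<.03 and .02<b_<.036: print("mark",round(w[0]+cx*.00025,4),round(w[2]+cy*.00025,4),round(a,4),round(b_,4),round(ang,1))
C=cloud("wrist",d,c); f=(C[...,2]>.008)&(C[...,2]<.017)&(np.abs(C[...,0]-.655)<.02)&(np.abs(C[...,1]+.19)<.1)
(x,y),wh,a=cv2.minAreaRect(C[f][:,:2].astype(np.float32)); print("fence",x,y,wh,a,np.median(C[f][:,2]))
cv2.imwrite("pics/mm.png",m*255)
E
```

```text
{'x': 0.5496, 'y': 0.3183, 'z': 0.0695, 'yaw': 0.0527, 'neck': array([0.0161, 0.016 ]), 'foot': array([0.0301, 0.024 ]), 'fc': array([0.5496, 0.3184]), 'box': array([0.0297, 0.0264])}
{'x': 0.4973, 'y': 0.3032, 'z': 0.0695, 'yaw': 0.5248, 'neck': array([0.016 , 0.0161]), 'foot': array([0.0302, 0.024 ]), 'fc': array([0.4973, 0.3032]), 'box': array([-0.0246,  0.0247])}
{'x': 0.5621, 'y': 0.2688, 'z': 0.0695, 'yaw': 0.1879, 'neck': array([0.0161, 0.0164]), 'foot': array([0.0398, 0.0305]), 'fc': array([0.562 , 0.2673]), 'box': array([ 0.0296, -0.0246])}
{'x': 0.5048, 'y': 0.249, 'z': 0.0693, 'yaw': 0.3143, 'neck': array([0.0159, 0.0164]), 'foot': array([0.0387, 0.0299]), 'fc': array([0.5033, 0.2517]), 'box': array([-0.0308, -0.0296])}
mark 0.6467 -0.2542 0.0203 0.0261 86.3
mark 0.6441 -0.2063 0.0201 0.0261 86.0
mark 0.6465 -0.2542 0.0257 0.0308 86.6
mark 0.6437 -0.2063 0.0262 0.0307 87.5
mark 0.6412 -0.1582 0.0199 0.0271 87.9
mark 0.6412 -0.1584 0.0257 0.0304 87.3
mark 0.6386 -0.1105 0.0245 0.0307 87.2
fence 0.6624575257301331 -0.18765835464000702 (0.026492299512028694, 0.19956663250923157) 8.159027099609375 0.01141905358566378
```

```bash
cat >> bl.py <<'E'
RY=.0556; MK=[(.6386,-.1105),(.6412,-.1583),(.6440,-.2063),(.6466,-.2542)]; rx=np.array([np.cos(RY),np.sin(RY),0])
def look(s=-.05,f=None):
    t=B+s*e[:2]; arm.move_ptp([*t,.20],down(np.pi/2+.25)); arm.dwell(.25)
    c=cal("wrist"); p,d=snapshot("wrist"); C=cloud("wrist",d,c)
    if f: save("wrist",f+".png",p)
    C[(C[...,2]>.0545)&(C[...,2]<.064)]=0   # drop flying points between foot and neck top
    C[(C[...,2]<.0465)]=0
    return neck_blocks(C,d)
def pick(o):
    q=down(o["yaw"]+np.pi/2); P=[o["x"],o["y"]]
    arm.command_gripper(.032,60); arm.move_ptp([*P,.09],q); arm.line_to([*P,.0215],v=.12); f=arm.get_force()
    arm.command_gripper(0,60); w=arm.get_gripper_width(); print("pick F",f.round(1),"w",round(w,4))
    if w<.009: raise SystemExit("missed")
    arm.line_to([*P,.10],v=.15); print("held",round(arm.get_gripper_width(),4),arm.get_force().round(1))
def place(i):
    q=down(RY+np.pi/2); P=np.r_[MK[i],0]-.003*rx
    arm.move_ptp([P[0],P[1],.06],q); arm.line_to([P[0],P[1],-.006],v=.12); arm.dwell(.15); f0=arm.get_force(); z=-.006
    while z>-.0145:
        z-=.0008; arm.line_to([P[0],P[1],z],v=.04); fz=(arm.get_force()-f0)[2]
        if fz>3: break
    z+=.0005; arm.line_to([P[0],P[1],z],v=.04); f0=arm.get_force(); s=0
    while s<.0065:
        s+=.0007; Q=P+s*rx; arm.line_to([Q[0],Q[1],z],v=.04); fx=(arm.get_force()-f0)@rx
        if fx<-5: break
    print("down z",round(z,4),"fz",fz.round(1),"push",round(s-.003,4),"fx",fx.round(1),arm.get_position().round(4))
    arm.command_gripper(.032); Q=P+s*rx; arm.line_to([Q[0],Q[1],.06],v=.15)
E
python3 - <<'E'
from bl import *
L=look(f="w12"); [print({k:(round(v,4) if isinstance(v,float) else v) for k,v in o.items()}) for o in L]
o=min(L,key=lambda o:abs(o["foot"][0]-.03)+abs(o["foot"][1]-.024)+(0 if abs(o["yaw"])<1 else 1)); print(o)
pick(o); place(0); print(arm.get_time())
import b; b.view("w13",.60,-.13,.17,[])
E
cp pics/w13.png pics/v13.png
```

```text
{'x': 0.5497, 'y': 0.3179, 'z': 0.0696, 'yaw': 0.0574, 'neck': array([0.0162, 0.0153]), 'foot': array([0.0302, 0.0232]), 'fc': array([0.5497, 0.3179]), 'box': array([0.0297, 0.026 ])}
{'x': 0.4973, 'y': 0.303, 'z': 0.0695, 'yaw': 0.5258, 'neck': array([0.016 , 0.0157]), 'foot': array([0.0301, 0.0233]), 'fc': array([0.4975, 0.3029]), 'box': array([-0.0247,  0.0245])}
{'x': 0.5622, 'y': 0.2689, 'z': 0.0695, 'yaw': 0.0242, 'neck': array([0.0162, 0.016 ]), 'foot': array([0.0351, 0.0321]), 'fc': array([0.5641, 0.2649]), 'box': array([ 0.0298, -0.0245])}
{'x': 0.5048, 'y': 0.2489, 'z': 0.0694, 'yaw': 0.322, 'neck': array([0.016 , 0.0161]), 'foot': array([0.0387, 0.0318]), 'fc': array([0.5054, 0.2451]), 'box': array([-0.0308, -0.0297])}
{'x': 0.49732503294944763, 'y': 0.30296754837036133, 'z': 0.0695207691203069, 'yaw': 0.5257622003555298, 'neck': array([0.016 , 0.0157]), 'foot': array([0.0301, 0.0233]), 'fc': array([0.4975, 0.3029]), 'box': array([-0.0247,  0.0245])}
pick F [ 0.6 -0.1 -0.4] w 0.0139
held 0.0143 [-1.4 -0.4 -1.4]
down z -0.0087 fz 4.0 push 0.0012 fx -5.8 [ 0.6388 -0.1105 -0.0088]
64.875
w13 cam [ 0.599 -0.046  0.343] [ 0.01  -0.312 -0.95 ] 65.7667 [-2.96607649e-01  1.83506625e-01  1.48488406e+00 -3.40404141e-05
  1.47564013e+00 -2.96857048e-01]
```

View pics/v13.png

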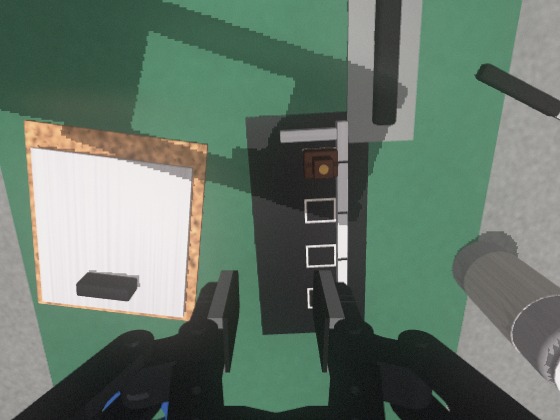

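The first block stands on mark 1 against the fence. On to the second, then a closer look at the two front blocks' yaw.

```bash
python3 - <<'E'
from bl import *
L=look(); o=min(L,key=lambda o:abs(o["foot"][0]-.03)+abs(o["foot"][1]-.024)); print(o["x"],o["y"],o["yaw"],o["foot"],len(L))
pick(o); place(1)
L=look(s=-.10,f="w14"); [print({k:(round(v,4) if isinstance(v,float) else v) for k,v in o.items()}) for o in L]
c=cal("wrist"); print([np.round(px("wrist",[o["x"],o["y"],.07],c)) for o in L],arm.get_time())
a,b_=np.mean([px("wrist",[o["x"],o["y"],.07],c) for o in L],0).astype(int)
im=cv2.imread("pics/w14.png")[max(0,b_-75):b_+75,a-100:a+100]; cv2.imwrite("pics/v14.png",cv2.resize(im,(800,600),interpolation=cv2.INTER_CUBIC))
E
```

```text
0.5496431589126587 0.3178698718547821 0.055672287940979004 [0.0302 0.0232] 3
pick F [-0.   0.2  0.3] w 0.0145
held 0.0141 [-0.1 -0.3 -1.8]
down z -0.0087 fz 4.5 push 0.0012 fx -6.0 [ 0.6416 -0.1583 -0.0086]
{'x': 0.5623, 'y': 0.2685, 'z': 0.0696, 'yaw': 0.0308, 'neck': array([0.0162, 0.0151]), 'foot': array([0.0303, 0.0233]), 'fc': array([0.5623, 0.2686]), 'box': array([ 0.0298, -0.0249])}
{'x': 0.5048, 'y': 0.2489, 'z': 0.0695, 'yaw': 0.3288, 'neck': array([0.016 , 0.0159]), 'foot': array([0.0303, 0.0233]), 'fc': array([0.505 , 0.2485]), 'box': array([-0.0308, -0.0297])}
[array([314.,  97.]), array([236., 104.])] 77.9833
```

View pics/v14.png

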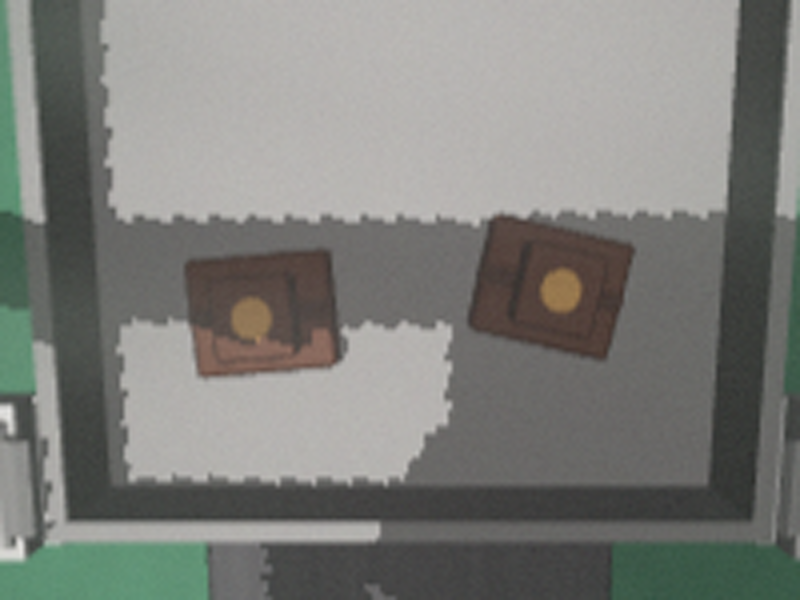

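Two blocks are left, and their yaws (0.03 and 0.33) agree with the picture. I'll place both and then check.

```bash
python3 - <<'E'
from bl import *
for i in (2,3):
    L=look(s=-.10); o=L[0]; print(len(L),o["x"],o["y"],o["yaw"],o["foot"]); assert abs(o["foot"][0]-.03)<.002 and abs(o["foot"][1]-.024)<.002
    pick(o); place(i)
L=look(s=-.10); print("left in box",len(L),arm.get_time())
import b; b.view("w15",.60,-.15,.22,["bar","cover"])
p,d,c=load("w15"); C=cloud("wrist",d,c)
for i,(x,y) in enumerate(MK):
    r=np.hypot(C[...,0]-x,C[...,1]-y)
    n=(r<.02)&(C[...,2]>.032)&(C[...,2]<.043); f=(r<.019)&(C[...,2]>.0145)&(C[...,2]<.0225)&(C[...,0]<x+.0165)|n
    R1=cv2.minAreaRect(C[n][:,:2].astype(np.float32)); R2=cv2.minAreaRect(C[f][:,:2].astype(np.float32))
    print("mark",i+1,(x,y),"neck",np.round(R1[0],4),np.round(R1[2]%90,1),"foot",np.round(R2[0],4),np.round(R2[1],4),np.round(R2[2]%90,1),"ztop",np.median(C[n][:,2]).round(4))
print("expect deg",np.degrees(RY).round(1))
im=cv2.imread("pics/w15.png")[40:300,130:480]; cv2.imwrite("pics/v15.png",cv2.resize(im,(800,594),interpolation=cv2.INTER_CUBIC))
E
```

```text
2 0.5621983408927917 0.26852455735206604 0.02789616584777832 [0.0302 0.0233]
pick F [0.7 1.3 0.5] w 0.0146
held 0.0147 [-0.1 -0.5 -0.5]
down z -0.0095 fz 6.9 push 0.0012 fx -7.1 [ 0.6439 -0.2066 -0.0091]
1 0.5048430562019348 0.2488575279712677 0.3328491449356079 [0.0303 0.0232]
pick F [ 0.   0.4 -0.1] w 0.0144
held 0.014 [ 0.5  0.1 -0.7]
down z -0.0095 fz 5.7 push 0.0012 fx -6.6 [ 0.6466 -0.2545 -0.0092]
left in box 0 100.6667
w15 cam [ 0.6   -0.066  0.395] [ 0.013 -0.313 -0.95 ] 102.3083 [-3.26668144e-01  1.72067028e-01  1.40381163e+00  3.53440716e-05
  1.56571397e+00 -3.27801094e-01]
bar 0.89 371 40 [ 0.6868 -0.0233  0.0193]
bar 0.8 486 68 [ 0.8031 -0.0475  0.0109]
cover 0.67 132 196 [ 0.4455 -0.1747  0.0118]
mark 1 (0.6386, -0.1105) neck [ 0.6379 -0.1101] 1.3 foot [ 0.6382 -0.11  ] [0.0302 0.0238] 3.7 ztop 0.0375
mark 2 (0.6412, -0.1583) neck [ 0.6409 -0.1579] 2.0 foot [ 0.6408 -0.1577] [0.0297 0.0238] 3.0 ztop 0.0373
mark 3 (0.644, -0.2063) neck [ 0.6433 -0.2061] 1.7 foot [ 0.6435 -0.2059] [0.03   0.0246] 6.1 ztop 0.0373
mark 4 (0.6466, -0.2542) neck [ 0.6434 -0.2506] 40.7 foot [ 0.6463 -0.254 ] [0.0297 0.0238] 3.1 ztop 0.0367
expect deg 3.2
```

View pics/v15.png

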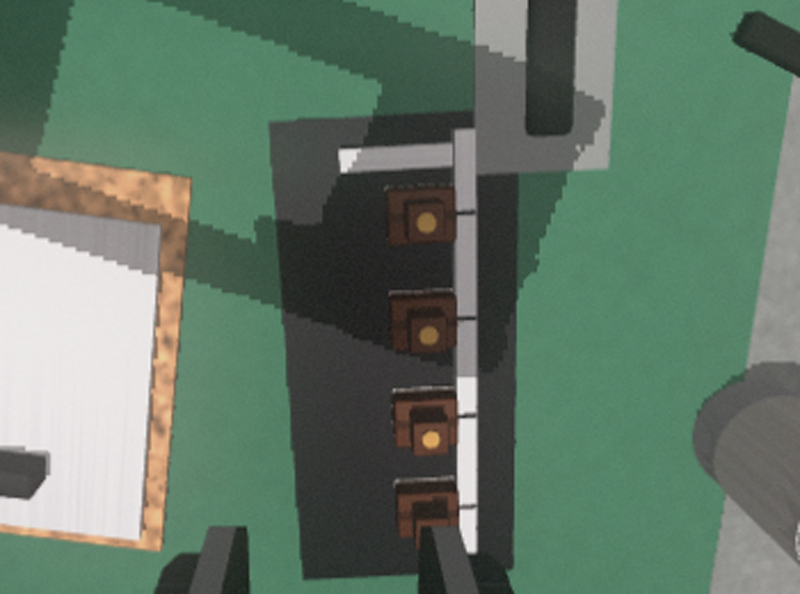

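All four stand on their marks against the fence. One closer check of blocks 3 and 4, whose readings were partly hidden by the fingers.

```bash
python3 - <<'E'
from bl import *
import b; b.view("w16",.60,-.27,.17,[])
p,d,c=load("w16"); C=cloud("wrist",d,c)
for i,(x,y) in enumerate(MK):
    r=np.hypot(C[...,0]-x,C[...,1]-y); n=(r<.013)&(C[...,2]>.034)&(C[...,2]<.041)
    f=(r<.0195)&(C[...,2]>.0155)&(C[...,2]<.0205)&(C[...,0]<x+.0165)|n
    if n.sum()>20:
        R1=cv2.minAreaRect(C[n][:,:2].astype(np.float32)); R2=cv2.minAreaRect(C[f][:,:2].astype(np.float32)); print(i+1,np.round(R1[0],4),np.round(R1[2]%90,1),np.round(R2[0],4),np.round(R2[1],4),np.round(R2[2]%90,1))
o=ortho(p,c,.018,.60,.68,-.29,-.08,s=.00027); cv2.imwrite("pics/v16.png",cv2.resize(o[...,::-1],(778,296)))
E
```

```text
w16 cam [ 0.6   -0.186  0.346] [ 0.014 -0.313 -0.95 ] 103.3417 [-4.99326626e-01  2.98258343e-01  1.34741271e+00  4.19971343e-05
  1.49476443e+00 -5.00683069e-01]
2 [ 0.6409 -0.1589] 2.9 [ 0.641  -0.1589] [0.0304 0.0241] 3.1
3 [ 0.6437 -0.2065] 3.6 [ 0.6439 -0.2064] [0.0301 0.0241] 2.8
4 [ 0.6463 -0.2546] 3.3 [ 0.6461 -0.2542] [0.0298 0.0237] 2.5
```

View pics/v16.png

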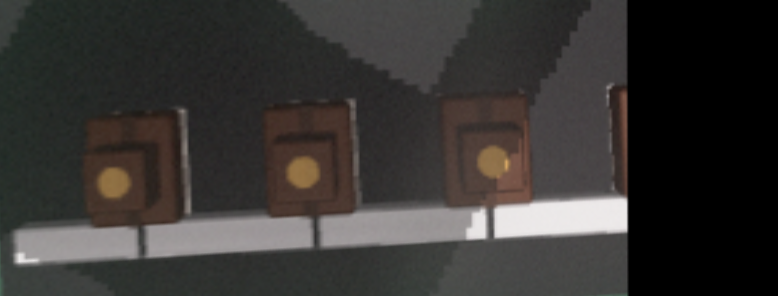

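```bash
python3 - <<'E'
from bl import *
p0=arm.get_position(); arm.line_to([p0[0],p0[1],.25],v=.15); arm.dwell(.5)
p,d=snapshot("top"); C=cloud("top",d); 
for x,y in MK:
    n=(np.hypot(C[...,0]-x,C[...,1]-y)<.02)&(C[...,2]>.028)&(C[...,2]<.05); print(n.sum(),C[n].mean(0).round(3) if n.any() else None)
arm.job_done(); print(arm.get_time())
E
```

```text
28 [ 0.639 -0.107  0.035]
27 [ 0.642 -0.156  0.037]
29 [ 0.644 -0.203  0.036]
0 None
the job is handed in; nothing more can be done
the job is handed in; nothing more can be done
```

The job is done and handed in, at about 105 s on the robot's clock (limit 210 s).

- **Cover and bar:** I levered the cover loose over the fulcrum. The force peaked near 16° and fell to zero by 22°, and both clips were left standing up. The bar then went back on its mat and the cover flat on the cork pad, handle up.
- **Blocks:** All four went onto marks 1–4, each pushed against the fence until it met 6–7 N.

**Last checks:**
- From the wrist camera, block centres were within about 0.7 mm of their marks. On blocks 2–4 the final reading was 2.5–3.1° against the mat's 3.2°. Block 1 was last checked one view earlier, at 3.7°.
- Block tops were about 37 mm up, so they stand upright. The box was empty.

**What failed or disagreed:**
- **First bar grasp:** It closed on air. The real fingertips sit about 32 mm behind the reported TCP; I confirmed this by touching the bench with about 13 N, and corrected every later grasp.
- **Early yaw readings:** The first readings of the two front blocks, and one of placed block 3 (6.1°), were off. Closer views settled them.
- **Final top-camera check:** It confirmed blocks 1–3 but gave no reading at mark 4, probably because the arm was in the way. The wrist camera had seen block 4 in place just before.

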